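# Fit the keyed rotor and clamp disc on a mixer drive

## Robot

A 6-joint arm with a two-finger parallel gripper is mounted at the origin on a cart in front of the work surface, level with it; the furniture and walls round the work are solid. World frame = base frame: x ahead of the robot, y to its left, z up, the work surface at z = 0. Lengths are in m, angles in rad, forces in N, time in s.
With the tool pointing down it reaches from about 0.325 to 0.9 m from the base axis. Payload 6.1 kg.
Tool frame: the origin (TCP) lies at the very end of the fingers, on their centre line; the grasp point (between the pads) lies 19 mm behind it; z points along the fingers, y is the line along which they close (so a half turn about z gives the same grasp; the last joint's range is limited). The gripper opens to 87 mm and grips with 3 to 60 N. Pads are 19 mm wide; open, the fingers measure 117 mm over their backs; the gripper's body (75 mm by 190 mm) begins 51 mm behind the grasp point.
Start: joints at [-1.358, 0.22, 1.526, -0, 1.395, -0.126], TCP at [0.208, -0.589, 0.223] pointing down, gripper open.
Joint ranges: [-2.98, 2.98], [-0.91, 2.08], [0.09, 2.57], [-1.24, 4.39], [0.2, 2.65], [-2.68, 2.68]. Speed limits (rad/s): [2.57, 2.57, 3.01, 3.14, 3.14, 3.14].

## Interface

Orientations are given as [roll, pitch, yaw] about the fixed x, y, z axes, in that order (R = Rz(yaw) Ry(pitch) Rx(roll)).
In Python, from rig import arm gives the robot as it stands.
- The arm moves only by the tool jog_arm, never from a script. Its arguments are lists of equal length, an entry for each row: "translation": the shift along the tool's x, y, z in m, a list of three; "dr": the turn, a rotation vector about the tool's x, y, z in degrees, a list of three. A call has 1 to 20 rows; each row is the pose to reach, as a shift and turn from the pose commanded when the call began, along the tool's axes at that moment; what a row does not reach only later rows make up. A row lasts 1/8 s, in which the tool goes at most 62.5 mm and 10.7 degrees, less where a joint would pass 70% of its speed; a pose out of reach is approached as far as the arm can. A call with a gripper value outside its range is refused whole. "jaw" is the opening, from 0 (shut) to 1 (fully open), set as the call begins (left out, the last holds). The fingers move at their own pace and stop on an object; "force" is the grip in N (left out, the last holds). Time passes only in rows, so rows that repeat a pose let the fingers close. It gives the time, the measured TCP pose, the force, the opening and the grip force at its end, in the units of the state.
- arm.read_state(): the state, without advancing time (a new reading comes with each control period).
- arm.grab_frame(name): name is "side" or "top" or "wrist"; returns a dict with "image" (480x640x3 uint8, red, green, blue), "fx", "fy", "cx", "cy" (pixels), "k1" (the pictures are not rectified: a ray, as slopes to the right and down, at radius r is drawn at 1 + k1 r^2 times it, then the intrinsics apply), "R" (3x3) and "t" (3): a world point X has camera coordinates R X + t. Camera axes: x right, y down, z forward; pixel columns grow to the right and rows downward; lengths in m; the calibration is good to about 2 mm. A picture is of the moment at which its call begins. There is no depth.
- arm.hand_in(): hands the job in; it is judged then, once.
The state is a dict: "time": time; "joint_pos": joint angles; "qd": joint speeds; "tau": joint torques, N m; "tcp_pos": TCP position; "orientation": TCP orientation; "force": force on the tool from outside, world axes, zero at the start; "wrist_torque": the same for the moment, N m; "gripper_width": finger opening in m; "grasp_force": force on a finger pad.
Only numpy, scipy, OpenCV 4.12 (cv2) and the standard library are available. Lean on these libraries where they do the work, as an engineer would, in place of code of your own. Each camera call takes 0.05 s, during which the arm holds its last target. There are 200 camera calls.

## Task

Fit the four-armed vial rotor over the post of the mixer drive, turning it until its keyway finds the key on the post and it goes fully down onto the deck; then fit the round clamp disc over the same post in the same way, fully down onto the rotor's hub. The post's key has stopped somewhere to one side or the other of the drive's front, so feel or look for it. Leave both parts lying level and released, and leave the flask, the watch dish and the timer where they stand.

Things in the scene. Friction and masses are not known exactly. Their poses are not given: they have to be found in the camera images.
- drive: mixer drive, fixed to the bench: white square case 160 x 160 mm with a grey deck, 45 mm high overall. Origin: centre of its underside, on the axis of the post; z up; -x is its front (black knob and switch). The rotor, fully home, has its underside on the deck, 45 mm above this origin; the clamp disc, fully home, has its underside on the rotor's hub, 75 mm above it.
- deck (a point): centre of the deck, where the steel post (22 mm diameter) stands. A key, 10 mm wide, juts from the post's side to 18 mm from the axis and runs from the deck to 46 mm above it. It points to the drive's front (-x), give or take up to 40 degrees (0.7 rad) round the post: it differs each time and is not reported. A brake holds the post and key still (it resists 2 N m).
- post_top (a point): centre of the post's top, 63 mm above the deck. The uppermost 17 mm have no key: they are round, the last 8 mm tapering to 10 mm diameter. A part put on with its keyway away from the key rests on the key's upper end, its underside 46 mm above the deck; it can go down only while its keyway is within about 0.09 rad of the key.
- rotor: four-armed vial rotor, aluminium, about 0.22 kg, 158 mm across, lying on the bench hub up. Square hub 50 x 50 mm, 30 mm high, flat sides square to the body's x and y axes: grip across either pair. Arms 8 mm high run out diagonally to cups 28 mm wide, 14 mm high, centred 65 mm from the axis. Origin: centre of the underside, on the axis of the upright 25 mm bore; z up.
- rotor_keyway (a point): the rotor's keyway at the top of its hub: a slot 13 mm wide, open from top to underside, leading from the bore along the body's -x axis to 20 mm from the axis; this point is 16 mm from the axis, 30 mm above the underside
- disc: round clamp disc, aluminium, about 0.20 kg: plate 84 mm in diameter, 8 mm thick, with a square hub 50 x 50 mm in its middle, 34 mm high overall, lying on the bench hub up. Hub sides are flat and square to the body's x and y axes: grip across either pair, above the plate. Origin: centre of the underside, on the axis of the upright 25 mm bore; z up.
- disc_keyway (a point): the disc's keyway at the top of its hub: a slot 13 mm wide, open from top to underside, leading from the bore along the body's -x axis to 20 mm from the axis; this point is 16 mm from the axis, 34 mm above the underside
- flask: small round glass flask with stopper, 55 mm wide, 71 mm high, loose bystander; origin: centre of its underside
- watch_dish: shallow glass dish, 74 mm across, 12 mm high, loose bystander; origin: centre of its underside
- timer: small sand timer, 34 mm wide, 95 mm high, standing, loose bystander; origin: centre of its underside
Not all that is in view belongs to the job. Leave any green or orange look-alike of the disc alone.

How it is judged:
By the outcome, as a careful person would: the job done as asked, in the order asked, and still so for the second after the job is handed in, with the robot touching nothing.
It also fails if it takes over 72 s, if anything falls off the work surface, if the arm or the gripper's body presses on something with over 40 N, if the wrist force passes 120 N, or if a joint passes its speed limit or range.

## Working session

There is one attempt and no reset: what is moved stays moved. The work goes in short steps, Python scripts to look and compute and a tool call to move; the robot and the scene stay as the last step left them, time stands still between calls to the robot, and variables do not carry over. Pictures are saved under pics/ and viewed, at most 10 in all, crops included, and the job is handed in when it is done.

Besides the shell and the picture viewer there is one more tool, called after ">>>" in YAML: its name, and indented under it one key for each argument. jog_arm: Moves the arm, as the interface text tells. Its arguments: {"type":"object","properties":{"translation":{"type":"array"},"dr":{"type":"array"},"jaw":{"type":"number"},"force":{"type":"number"}},"required":["translation","dr"]}

```bash
mkdir -p pics; ls; cat > h.py <<'E'
import numpy as np,cv2
from rig import arm
def grab(n,fn=None):
    f=arm.grab_frame(n)
    if fn: cv2.imwrite('pics/'+fn,cv2.cvtColor(np.asarray(f['image']),cv2.COLOR_RGB2BGR))
    return f
def ray(f,u,v,z):
    R=np.array(f['R']);t=np.array(f['t'])
    xd=np.array([(u-f['cx'])/f['fx'],(v-f['cy'])/f['fy']]);x=xd.copy()
    for _ in range(20): x=xd/(1+f['k1']*(x@x))
    d=R.T@np.array([x[0],x[1],1.]);c=-R.T@t
    return c+d*(z-c[2])/d[2]
def proj(f,X):
    c=np.array(f['R'])@np.array(X)+np.array(f['t']);x=c[:2]/c[2];x=x*(1+f['k1']*(x@x))
    return np.array([x[0]*f['fx']+f['cx'],x[1]*f['fy']+f['cy']])
E
python3 - <<'E'
from h import *
for n in('top','side'):
    f=grab(n,n+'0.png'); print(n,f['fx'],f['k1'],(-np.array(f['R']).T@np.array(f['t'])).round(3), np.array(f['R'])[2].round(2))
E
```

```text
pics
top 550.721408135077 -0.15903835020932594 [ 0.354 -0.046  1.593] [ 0.1   0.01 -0.99]
side 525.0063414867274 -0.09969651197228997 [0.059 0.983 0.504] [ 0.37 -0.86 -0.34]
```

View pics/top0.png

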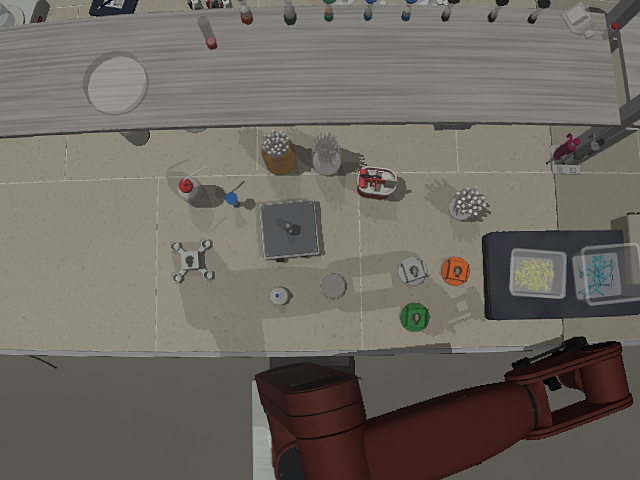

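View pics/side0.png

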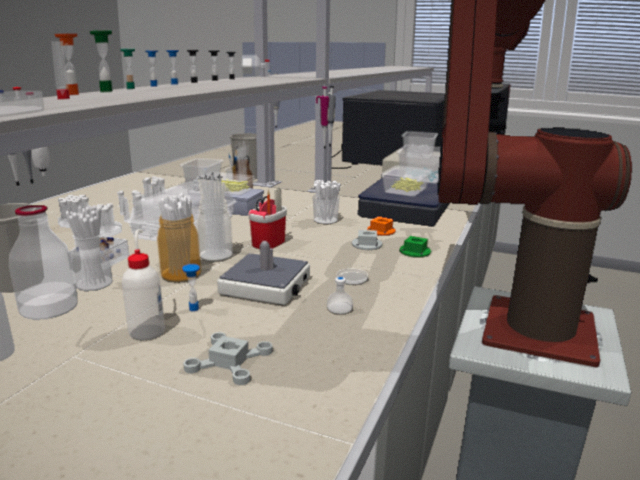

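The top view shows the rotor at (192,260), the drive at (290,229), the grey disc at (413,270), the flask at (280,295), the dish at (333,285) and the timer at (233,200). The orange and green discs are decoys. Next I measure and zoom in.

```bash
python3 - <<'E'
from h import *
f=grab('top')
im=cv2.cvtColor(np.asarray(f['image']),cv2.COLOR_RGB2BGR)
for n,u,v,z in[('rotor',192,260,.03),('disc',413,270,.034),('posttop',290,228,.108),('dcase',290,229,.045),('flask',280,295,.05),('dish',333,285,.01),('timer',233,200,.09)]: print(n,ray(f,u,v,z).round(3))
for n,b in [('rotor',(160,230,70,60)),('disc',(385,245,60,52)),('drive',(255,195,70,72))]:pass
t=[cv2.resize(im[y:y+h,x:x+w],(400,300),interpolation=cv2.INTER_CUBIC) for x,y,w,h in[(152,230,80,60),(373,240,80,60),(250,199,80,60),(255,245,80,60)]]
cv2.imwrite('pics/z.png',np.vstack([np.hstack(t[:2]),np.hstack(t[2:])]))
E
```

```text
rotor [0.495 0.324 0.03 ]
disc [ 0.456 -0.308  0.034]
posttop [0.571 0.036 0.108]
dcase [0.578 0.04  0.045]
flask [0.391 0.07  0.05 ]
dish [ 0.419 -0.08   0.01 ]
timer [0.656 0.196 0.09 ]
```

View pics/z.png

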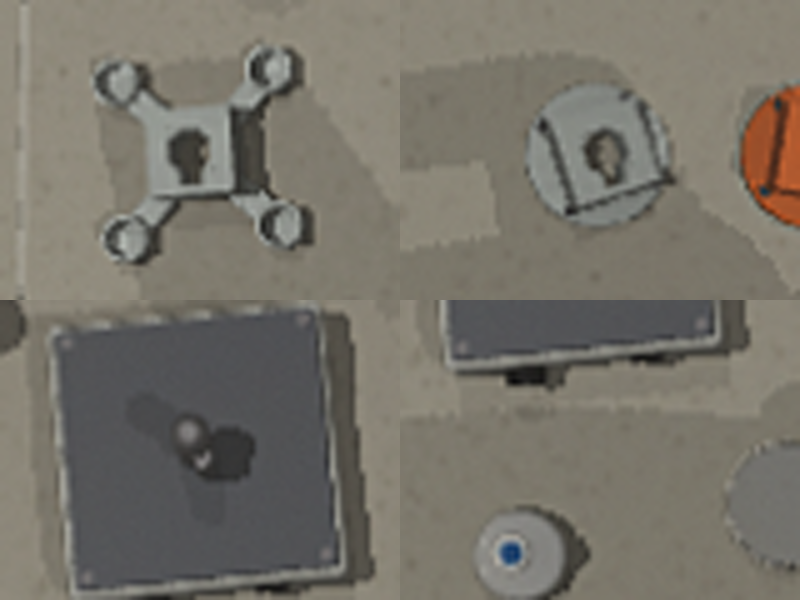

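```bash
cat >> h.py <<'E'
from scipy.spatial.transform import Rotation as Ro
def st():
    s=arm.read_state();R=Ro.from_euler('xyz',s['orientation']).as_matrix();return s,np.array(s['tcp_pos']),R
def plan(target,yawdeg):
    """shift & turn, tool axes; yawdeg: world angle of tool y (mod 180)"""
    s,p,R=st();y=np.degrees(np.arctan2(R[1,1],R[0,1]));d=(yawdeg-y+90)%180-90
    z=R[2,2]
    print('t',round(s['time'],2),'p',p.round(4),'ori',np.degrees(s['orientation']).round(1),'j',np.round(s['joint_pos'],2),'F',np.round(s['force'],1))
    print(' shift mm',(R.T@(np.array(target)-p)*1000).round(1),'y-angle',y.round(1),'turn about tool z deg',(-d).round(1))
E
python3 -c "
from h import *
plan([.495,.324,.2],94)"
```

```text
t 0.15 p [ 0.2076 -0.589   0.2217] ori [-179.9   -0.    19.4] j [-1.36  0.22  1.53 -0.    1.39 -0.13] F [-0.3 -0.7 -0.9]
 shift mm [ 574.5 -765.5   22.9] y-angle -70.6 turn about tool z deg 15.4
```

```bash
python3 -c "
from h import *
plan([.56,.04,.27],94)
f=grab('wrist');s,p,R=st();R2=np.array(f['R']);c=-R2.T@np.array(f['t']);print(R.T@(c-p),(R2@R).round(2))
f=grab('top');print(ray(f,287.6,225.4,.108))"
```

```text
t 0.15 p [ 0.2076 -0.589   0.2217] ori [-179.9   -0.    19.4] j [-1.36  0.22  1.53 -0.    1.39 -0.13] F [-0.3 -0.7 -0.9]
 shift mm [ 541.4 -476.2  -47.5] y-angle -70.6 turn about tool z deg 15.4
[ 0.07785355 -0.000984   -0.1622641 ] [[-0.    1.    0.  ]
 [-0.96 -0.   -0.29]
 [-0.29 -0.    0.96]]
[0.57873359 0.04292153 0.108     ]
```

>>> jog_arm:
  translation:
    - [0.504, -0.489, -0.047]
    - [0.504, -0.489, -0.047]
    - [0.504, -0.489, -0.047]
    - [0.504, -0.489, -0.047]
    - [0.504, -0.489, -0.047]
    - [0.504, -0.489, -0.047]
    - [0.504, -0.489, -0.047]
    - [0.504, -0.489, -0.047]
    - [0.504, -0.489, -0.047]
    - [0.504, -0.489, -0.047]
    - [0.504, -0.489, -0.047]
    - [0.504, -0.489, -0.047]
    - [0.504, -0.489, -0.047]
    - [0.504, -0.489, -0.047]
    - [0.504, -0.489, -0.047]
    - [0.504, -0.489, -0.047]
  dr:
    - [0, 0, 15]
    - [0, 0, 15]
    - [0, 0, 15]
    - [0, 0, 15]
    - [0, 0, 15]
    - [0, 0, 15]
    - [0, 0, 15]
    - [0, 0, 15]
    - [0, 0, 15]
    - [0, 0, 15]
    - [0, 0, 15]
    - [0, 0, 15]
    - [0, 0, 15]
    - [0, 0, 15]
    - [0, 0, 15]
    - [0, 0, 15]

```text
time: 2.25
tcp_pos: [0.5204, 0.0381, 0.2696]
orientation: [3.141, -0.0, 0.075]
force: [0.3, 0.0, 0.5]
gripper_width: 0.0872
grasp_force: 0.0
```

```bash
python3 -c "
from h import *
f=grab('wrist','w1.png');print(f['fx'],f['k1'],np.array(f['R']).tolist(),np.array(f['t']).tolist())
import json;json.dump({k:np.array(f[k]).tolist() for k in('fx','fy','cx','cy','k1','R','t')},open('w1.json','w'))
plan([.495,.324,.2],94)"
```

```text
363.7468062669225 -0.04027440606679011 [[0.07463938991604249, -0.9972104725880626, -0.0004845963841139476], [-0.9554179151976044, -0.07165048480609938, 0.28643117034728566], [-0.2856668843118254, -0.020916055740636985, -0.9581006992064198]] [0.00017782802049557414, 0.45045830498662365, 0.585619597600689]
t 2.3 p [0.5204 0.0383 0.2696] ori [180.   -0.    4.3] j [-0.08 -0.06  1.73 -0.    1.47  1.42] F [-0.2  0.1  0.2]
 shift mm [  -3.8 -286.8   69.6] y-angle -85.7 turn about tool z deg 0.3
```

View pics/w1.png

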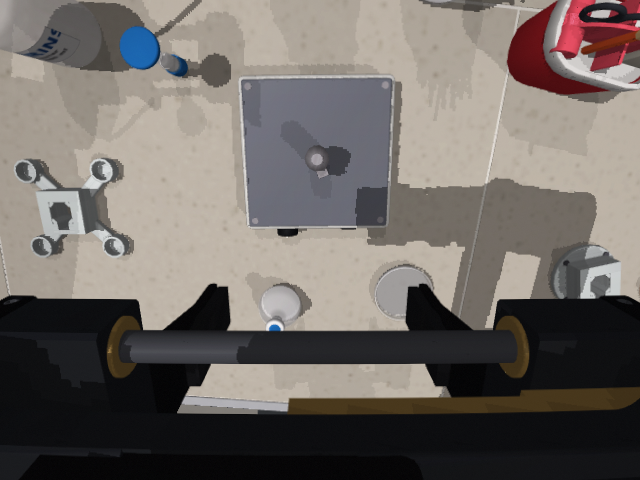

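The wrist view shows the post at (317,158) with a key just below and right of it, the rotor hub at (62,213) and the disc at (600,286). I crop and enlarge.

```bash
python3 - <<'E'
import cv2,numpy as np
im=cv2.imread('pics/w1.png')
a=cv2.resize(im[135:185,292:342],(500,500),interpolation=cv2.INTER_CUBIC)
b=cv2.resize(im[175:250,25:100],(300,300),interpolation=cv2.INTER_CUBIC)
b=np.vstack([b,np.zeros((200,300,3),np.uint8)])
cv2.imwrite('pics/w1z.png',np.hstack([a,b]))
E
```

```text
(no output)
```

View pics/w1z.png

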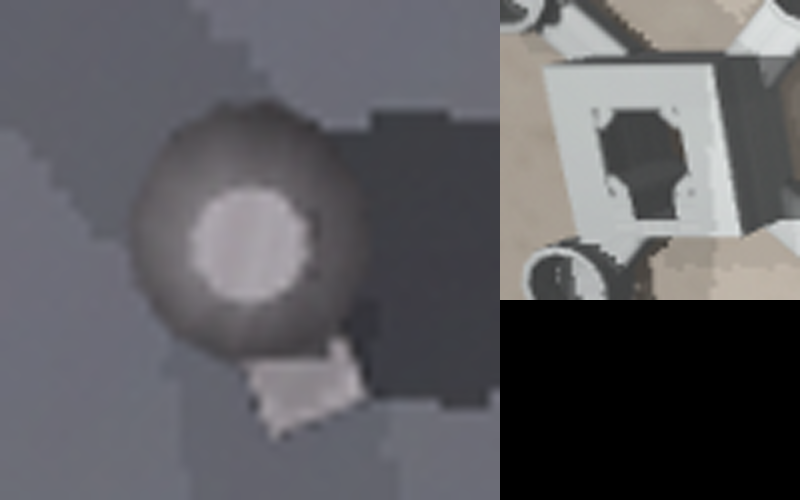

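```bash
python3 - <<'E'
from h import *
import json
f=json.load(open('w1.json'))
P=ray(f,317,159.5,.108);k1=ray(f,319.5,178.7,.091);k2=ray(f,328.7,174.5,.091)
print('post',P,'keyw',np.linalg.norm(k1-k2)*1e3,k1,k2)
m=(k1+k2)/2-P;print('r',np.hypot(*m[:2]),'key ang',np.degrees(np.arctan2(m[1],m[0])), 'edge normal', np.degrees(np.arctan2(*(k2-k1)[1::-1]))-90)
C=[ray(f,u,v,.03) for u,v in[(35.75,191.3),(78.25,191.3),(85,233.75),(44.5,233.75)]]
print('hub',np.mean(C,0),[round(np.linalg.norm(C[i]-C[i-1])*1e3,1) for i in range(4)])
d=(C[0]+C[1]-C[2]-C[3]);print('x yaw',np.degrees(np.arctan2(d[1],d[0])))
d=(C[0]+C[3]-C[1]-C[2]);print('y yaw',np.degrees(np.arctan2(d[1],d[0]))-90)
E
```

```text
post [0.57871629 0.04389944 0.108     ] keyw 9.350380303866999 [0.56048571 0.0402449  0.091     ] [0.56497318 0.03204171 0.091     ]
r 0.0177689892874828 key ang -154.11930355499598 edge normal -151.31957693192035
hub [0.49447619 0.33271525 0.03      ] [np.float64(49.8), np.float64(50.2), np.float64(49.4), np.float64(49.3)]
x yaw 3.5209375009221247
y yaw 3.964993265661363
```

>>> jog_arm:
  translation:
    - [-0.048, -0.295, 0.07]
    - [-0.048, -0.295, 0.07]
    - [-0.048, -0.295, 0.07]
    - [-0.048, -0.295, 0.07]
    - [-0.048, -0.295, 0.07]
    - [-0.048, -0.295, 0.07]
    - [-0.048, -0.295, 0.07]
  dr:
    - [0, 0, 0.5]
    - [0, 0, 0.5]
    - [0, 0, 0.5]
    - [0, 0, 0.5]
    - [0, 0, 0.5]
    - [0, 0, 0.5]
    - [0, 0, 0.5]

```text
time: 3.18
tcp_pos: [0.4501, 0.3293, 0.1995]
orientation: [3.141, -0.0, 0.069]
force: [0.1, 0.8, 0.5]
gripper_width: 0.0872
grasp_force: 0.0
```

```bash
python3 - <<'E'
from h import *
f=grab('wrist','w2.png')
u,v=proj(f,[.494,.331,.03]);print(u,v)
im=cv2.cvtColor(np.asarray(f['image']),cv2.COLOR_RGB2BGR)
x,y=int(u)-75,max(0,int(v)-60);print(x,y)
c=cv2.resize(im[y:y+120,x:x+150],(750,600),interpolation=cv2.INTER_CUBIC)
cv2.imwrite('pics/w2z.png',c)
plan([.494,.331,.006],94)
import json;json.dump({k:np.array(f[k]).tolist() for k in('fx','fy','cx','cy','k1','R','t')},open('w2.json','w'))
E
```

```text
319.9566149382305 175.59864982682888
244 115
t 3.23 p [0.4505 0.3289 0.1998] ori [180.   -0.    3.9] j [ 0.49  0.08  1.73 -0.    1.33  1.99] F [-0.4  0.5 -0.1]
 shift mm [ 43.4   0.7 193.8] y-angle -86.1 turn about tool z deg -0.1
```

View pics/w2z.png

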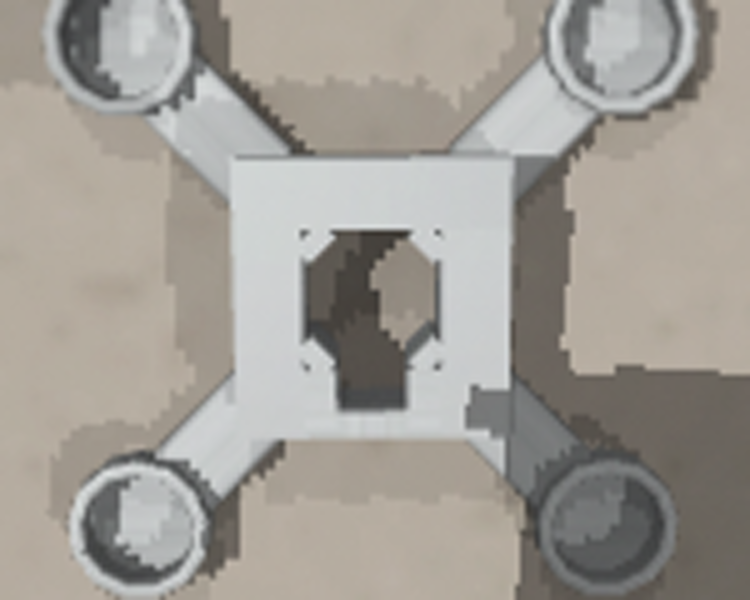

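The hub centre is at pixel (318,174), about 1.5 px from the prediction, and square to the tool. I descend and grip.

>>> jog_arm:
  translation:
    - [0.044, -0.002, 0.06]
    - [0.044, -0.002, 0.12]
    - [0.044, -0.002, 0.17]
    - [0.044, -0.002, 0.19]
    - [0.044, -0.002, 0.1955]
    - [0.044, -0.002, 0.1955]
    - [0.044, -0.002, 0.1955]
  dr:
    - [0, 0, 0]
    - [0, 0, 0]
    - [0, 0, 0]
    - [0, 0, 0]
    - [0, 0, 0]
    - [0, 0, 0]
    - [0, 0, 0]

```text
time: 4.1
tcp_pos: [0.4957, 0.3356, 0.0068]
orientation: [-3.14, -0.004, 0.068]
force: [0.4, -0.3, 0.3]
gripper_width: 0.0869
grasp_force: 0.0
```

>>> jog_arm:
  translation:
    - [0, 0, 0]
    - [0, 0, 0]
    - [0, 0, 0]
    - [0, 0, 0]
    - [0, 0, 0]
    - [0, 0, 0]
    - [0, 0, 0]
    - [0, 0, 0]
  dr:
    - [0, 0, 0]
    - [0, 0, 0]
    - [0, 0, 0]
    - [0, 0, 0]
    - [0, 0, 0]
    - [0, 0, 0]
    - [0, 0, 0]
    - [0, 0, 0]
  jaw: 0.4
  force: 45

```text
time: 5.1
tcp_pos: [0.4937, 0.3345, 0.004]
orientation: [3.141, 0.0, 0.068]
force: [0.1, -1.9, 1.8]
gripper_width: 0.0498
grasp_force: 45.0
```

```bash
python3 - <<'E'
from h import *
import json
f=json.load(open('w2.json'));c=ray(f,318.4,174.4,.03);s,p,R=st()
o=R.T@(c-p);print('rotor in tool',o, c)
plan([.494,.334,.144],94)
# rotor centre offset along tool x only (self-centred in y); after turn of +22.8 world
a=np.radians(26.5);ox=o[0]
T=np.array([.5787-ox*np.cos(a),.0439-ox*np.sin(a),.144]);print(T);plan(T,94+22.8)
E
```

```text
rotor in tool [ 0.00109003  0.00211834 -0.02600215] [0.49497121 0.33247483 0.03      ]
t 5.1 p [0.4937 0.3345 0.004 ] ori [180.    0.    3.9] j [ 0.46  0.4   1.75 -0.    0.99  1.97] F [ 0.1 -1.9  1.8]
 shift mm [   0.2    0.6 -140. ] y-angle -86.1 turn about tool z deg -0.1
[0.5777245  0.04341363 0.144     ]
t 5.1 p [0.4937 0.3345 0.004 ] ori [180.    0.    3.9] j [ 0.46  0.4   1.75 -0.    0.99  1.97] F [ 0.1 -1.9  1.8]
 shift mm [  63.9  296.2 -139.9] y-angle -86.1 turn about tool z deg -22.9
```

>>> jog_arm:
  translation:
    - [0, 0, -0.04]
    - [0, 0, -0.09]
    - [0.01, 0.04, -0.14]
    - [0.02, 0.09, -0.14]
    - [0.03, 0.14, -0.14]
    - [0.04, 0.19, -0.14]
    - [0.05, 0.23, -0.14]
    - [0.057, 0.265, -0.14]
    - [0.062, 0.285, -0.14]
    - [0.064, 0.295, -0.14]
    - [0.064, 0.296, -0.14]
    - [0.064, 0.296, -0.14]
  dr:
    - [0, 0, 0]
    - [0, 0, 0]
    - [0, 0, 0]
    - [0, 0, -4]
    - [0, 0, -8]
    - [0, 0, -12]
    - [0, 0, -16]
    - [0, 0, -20]
    - [0, 0, -22]
    - [0, 0, -23]
    - [0, 0, -23]
    - [0, 0, -23]

```text
time: 6.6
tcp_pos: [0.5775, 0.0446, 0.1438]
orientation: [-3.141, 0.0, 0.47]
force: [0.2, -0.3, -2.5]
gripper_width: 0.0495
grasp_force: 45.0
```

```bash
python3 - <<'E'
from h import *
f=grab('side','s3.png');g=grab('top','t3.png');w=grab('wrist')
P=np.array([.5787,.0439,.108])
print('side',proj(f,P),'top',proj(g,P))
s,p,R=st();print(p,np.degrees(s['orientation']),s['force'],s['gripper_width'])
A=[]
for h,n,s_ in((f,'side',1),(g,'top',1)):
    u,v=proj(h,P);u=int(u);v=int(v)
    im=cv2.cvtColor(np.asarray(h['image']),cv2.COLOR_RGB2BGR)
    A.append(cv2.resize(im[v-50:v+50,u-50:u+50],(400,400),interpolation=cv2.INTER_CUBIC));print(n,u-50,v-50)
cv2.imwrite('pics/c3.png',np.hstack(A))
E
```

```text
side [263.80501628 241.46164591] top [287.24183882 225.41807303]
[0.57759365 0.04461547 0.14400168] [-1.79985184e+02 -1.36165422e-03  2.69639198e+01] [ 0.10110154  1.03020982 -2.22097462] 0.04951134855710566
side 213 191
top 237 175
```

View pics/c3.png

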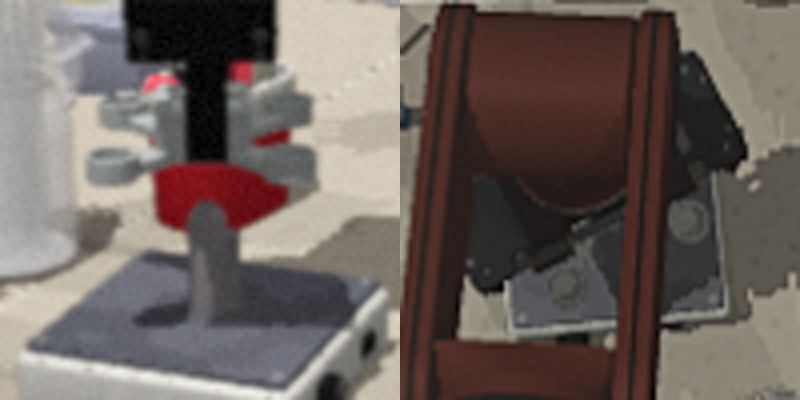

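Side view: post tip at crop (210,210), fingers straight above it. I descend in steps, watching the force.

>>> jog_arm:
  translation:
    - [0, 0, 0.02]
    - [0, 0, 0.03]
    - [0, 0, 0.036]
    - [0, 0, 0.04]
    - [0, 0, 0.043]
    - [0, 0, 0.046]
    - [0, 0, 0.046]
  dr:
    - [0, 0, 0]
    - [0, 0, 0]
    - [0, 0, 0]
    - [0, 0, 0]
    - [0, 0, 0]
    - [0, 0, 0]
    - [0, 0, 0]

```text
time: 7.62
tcp_pos: [0.5778, 0.0437, 0.098]
orientation: [-3.142, 0.0, 0.47]
force: [-0.0, -0.1, -3.4]
gripper_width: 0.0497
grasp_force: 45.0
```

```bash
python3 -c "
from h import *
s,p,R=st();print(p,np.degrees(s['orientation']).round(2),s['force'],s['wrist_torque'],(R.T@s['force']).round(2),(R.T@s['wrist_torque']).round(3))"
```

```text
[0.57777009 0.04369833 0.09798478] [-180.      0.     26.91] [-0.04718187 -0.07609377 -3.41582073] [0.00729118 0.0309345  0.01095792] [-0.08  0.05  3.42] [ 0.021 -0.024 -0.011]
```

>>> jog_arm:
  translation:
    - [0, 0, 0.002]
    - [0, 0, 0.004]
    - [0, 0, 0.006]
    - [0, 0, 0.008]
    - [0, 0, 0.01]
    - [0, 0, 0.01]
  dr:
    - [0, 0, 0]
    - [0, 0, 0]
    - [0, 0, 0]
    - [0, 0, 0]
    - [0, 0, 0]
    - [0, 0, 0]

```text
time: 8.38
tcp_pos: [0.5777, 0.0437, 0.0878]
orientation: [-3.142, 0.0, 0.47]
force: [0.2, -0.5, -2.5]
gripper_width: 0.0499
grasp_force: 45.0
```

>>> jog_arm:
  translation:
    - [0, 0, 0.006]
    - [0, 0, 0.012]
    - [0, 0, 0.018]
    - [0, 0, 0.024]
    - [0, 0, 0.029]
    - [0, 0, 0.034]
    - [0, 0, 0.036]
    - [0, 0, 0.038]
    - [0, 0, 0.039]
    - [0, 0, 0.039]
  dr:
    - [0, 0, 0]
    - [0, 0, 0]
    - [0, 0, 0]
    - [0, 0, 0]
    - [0, 0, 0]
    - [0, 0, 0]
    - [0, 0, 0]
    - [0, 0, 0]
    - [0, 0, 0]
    - [0, 0, 0]

```text
time: 9.62
tcp_pos: [0.5778, 0.0438, 0.0491]
orientation: [3.142, -0.0, 0.47]
force: [-0.6, -0.1, -2.5]
gripper_width: 0.0496
grasp_force: 45.0
```

```bash
python3 -c "
from h import *
s,p,R=st();print(p,np.degrees(s['orientation']).round(2),s['force'],s['wrist_torque'])"
```

```text
[0.57784092 0.04377257 0.04910262] [ 1.800e+02 -1.000e-02  2.692e+01] [-0.59535941 -0.06296694 -2.51984941] [-0.04877162 -0.12421228  0.00800584]
```

>>> jog_arm:
  translation:
    - [0, 0, 0.0005]
    - [0, 0, 0.001]
    - [0, 0, 0.0015]
    - [0, 0, 0.0015]
  dr:
    - [0, 0, 0]
    - [0, 0, 0]
    - [0, 0, 0]
    - [0, 0, 0]

```text
time: 10.12
tcp_pos: [0.5779, 0.0438, 0.049]
orientation: [3.141, 0.0, 0.47]
force: [-6.8, -0.2, 9.8]
gripper_width: 0.0497
grasp_force: 45.0
```

The rotor is on the deck, with contact at z = 0.049. I release it and go look at the disc.

>>> jog_arm:
  translation:
    - [0, 0, -0.001]
    - [0, 0, -0.001]
    - [0, 0, -0.001]
    - [0, 0, -0.001]
    - [0, 0, -0.001]
    - [0, 0, -0.04]
    - [0, 0, -0.1]
    - [0, 0, -0.15]
    - [0, 0, -0.15]
  dr:
    - [0, 0, 0]
    - [0, 0, 0]
    - [0, 0, 0]
    - [0, 0, 0]
    - [0, 0, 0]
    - [0, 0, 0]
    - [0, 0, 0]
    - [0, 0, 0]
    - [0, 0, 0]
  jaw: 1.0

```text
time: 11.25
tcp_pos: [0.5813, 0.0436, 0.2035]
orientation: [3.136, -0.009, 0.47]
force: [0.2, -0.4, 0.5]
gripper_width: 0.0871
grasp_force: 0.0
```

```bash
python3 -c "
from h import *
plan([.41,-.32,.2],108)"
```

```text
t 11.25 p [0.5813 0.0436 0.2035] ori [179.7  -0.5  26.9] j [-0.06  0.13  1.67  0.    1.34  1.04] F [ 0.2 -0.4  0.5]
 shift mm [-317.3  246.7    1.9] y-angle -63.1 turn about tool z deg 8.9
```

>>> jog_arm:
  translation:
    - [-0.316, 0.247, 0]
    - [-0.316, 0.247, 0]
    - [-0.316, 0.247, 0]
    - [-0.316, 0.247, 0]
    - [-0.316, 0.247, 0]
    - [-0.316, 0.247, 0]
    - [-0.316, 0.247, 0]
    - [-0.316, 0.247, 0]
    - [-0.316, 0.247, 0]
  dr:
    - [0, 0, 9]
    - [0, 0, 9]
    - [0, 0, 9]
    - [0, 0, 9]
    - [0, 0, 9]
    - [0, 0, 9]
    - [0, 0, 9]
    - [0, 0, 9]
    - [0, 0, 9]

```text
time: 12.38
tcp_pos: [0.4078, -0.3185, 0.1966]
orientation: [-3.14, 0.0, 0.313]
force: [0.1, 0.7, -0.2]
gripper_width: 0.0869
grasp_force: 0.0
```

```bash
python3 - <<'E'
from h import *
f=grab('wrist')
u,v=proj(f,[.456,-.308,.034]);print(u,v)
im=cv2.cvtColor(np.asarray(f['image']),cv2.COLOR_RGB2BGR)
x,y=int(u)-75,max(0,int(v)-60);print(x,y)
c=cv2.resize(im[y:y+120,x:x+150],(750,600),interpolation=cv2.INTER_CUBIC)
cv2.imwrite('pics/w4z.png',c)
plan([.456,-.308,.012],108)
import json;json.dump({k:np.array(f[k]).tolist() for k in('fx','fy','cx','cy','k1','R','t')},open('w4.json','w'))
E
```

```text
324.69413311140283 170.69601515992167
249 110
t 12.43 p [ 0.4081 -0.3183  0.1968] ori [-179.9    0.    18. ] j [-0.82 -0.02  1.83  0.    1.33  0.44] F [-0.3 -0.  -0.4]
 shift mm [ 48.8   5.3 184.8] y-angle -72.0 turn about tool z deg -0.0
```

View pics/w4z.png

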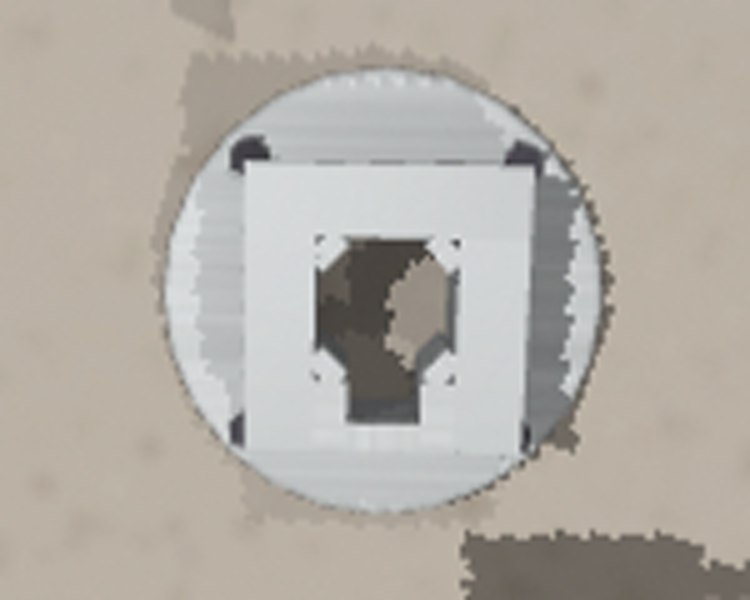

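```bash
python3 - <<'E'
from h import *
import json
f=json.load(open('w4.json'));c=ray(f,326.4,171.8,.034);print(c)
C=[ray(f,249+a/5,110+b/5,.034) for a,b in[(245,162),(535,165),(525,452),(246,450)]];print(np.mean(C,0),[round(np.linalg.norm(C[i]-C[i-1])*1e3,1) for i in range(4)])
d=C[0]+C[1]-C[2]-C[3];print(np.degrees(np.arctan2(d[1],d[0])))
d=C[0]+C[3]-C[1]-C[2];print(np.degrees(np.arctan2(d[1],d[0]))-90)
plan([c[0],c[1],.0115],108)
E
```

```text
[ 0.45555082 -0.30972929  0.034     ]
[ 0.45540969 -0.30991391  0.034     ] [np.float64(50.1), np.float64(50.1), np.float64(50.0), np.float64(50.2)]
17.36215643726705
17.43148276370181
t 12.43 p [ 0.4081 -0.3183  0.1968] ori [-179.9    0.    18. ] j [-0.82 -0.02  1.83  0.    1.33  0.44] F [-0.3 -0.  -0.4]
 shift mm [ 47.9   6.8 185.3] y-angle -72.0 turn about tool z deg -0.0
```

>>> jog_arm:
  translation:
    - [0.047, 0.006, 0.06]
    - [0.047, 0.006, 0.115]
    - [0.047, 0.006, 0.16]
    - [0.047, 0.006, 0.178]
    - [0.047, 0.006, 0.184]
    - [0.047, 0.006, 0.1855]
    - [0.047, 0.006, 0.1855]
  dr:
    - [0, 0, 0.5]
    - [0, 0, 0.5]
    - [0, 0, 0.5]
    - [0, 0, 0.5]
    - [0, 0, 0.5]
    - [0, 0, 0.5]
    - [0, 0, 0.5]

```text
time: 13.3
tcp_pos: [0.4556, -0.3119, 0.014]
orientation: [3.139, -0.002, 0.304]
force: [1.0, 0.0, 0.5]
gripper_width: 0.0869
grasp_force: 0.0
```

>>> jog_arm:
  translation:
    - [0, 0, 0]
    - [0, 0, 0]
    - [0, 0, 0]
    - [0, 0, 0]
    - [0, 0, 0]
    - [0, 0, 0]
    - [0, 0, 0]
    - [0, 0, 0]
  dr:
    - [0, 0, 0]
    - [0, 0, 0]
    - [0, 0, 0]
    - [0, 0, 0]
    - [0, 0, 0]
    - [0, 0, 0]
    - [0, 0, 0]
    - [0, 0, 0]
  jaw: 0.4
  force: 45

```text
time: 14.3
tcp_pos: [0.4543, -0.3108, 0.012]
orientation: [-3.142, 0.0, 0.304]
force: [-0.4, -0.3, 0.2]
gripper_width: 0.0499
grasp_force: 45.0
```

```bash
python3 - <<'E'
from h import *
s,p,R=st();print(R.T@(np.array([.4555,-.3098,.034])-p))
plan([.5778,.0438,.18],116.9)
E
```

```text
[ 0.00140832 -0.00059832 -0.02198903]
t 14.3 p [ 0.4543 -0.3108  0.012 ] ori [-180.     0.    17.4] j [-0.74  0.3   1.87 -0.    0.98  0.52] F [-0.4 -0.3  0.2]
 shift mm [ 223.9 -301.4 -168. ] y-angle -72.6 turn about tool z deg -9.5
```

>>> jog_arm:
  translation:
    - [0, 0, -0.05]
    - [0, 0, -0.11]
    - [0.02, -0.027, -0.155]
    - [0.052, -0.07, -0.168]
    - [0.085, -0.114, -0.168]
    - [0.115, -0.155, -0.168]
    - [0.145, -0.195, -0.168]
    - [0.172, -0.232, -0.168]
    - [0.195, -0.262, -0.168]
    - [0.212, -0.285, -0.168]
    - [0.22, -0.297, -0.168]
    - [0.224, -0.3015, -0.168]
    - [0.224, -0.3015, -0.168]
    - [0.224, -0.3015, -0.168]
  dr:
    - [0, 0, 0]
    - [0, 0, 0]
    - [0, 0, 0]
    - [0, 0, -2]
    - [0, 0, -4]
    - [0, 0, -5]
    - [0, 0, -6]
    - [0, 0, -7]
    - [0, 0, -8]
    - [0, 0, -9]
    - [0, 0, -9.5]
    - [0, 0, -9.5]
    - [0, 0, -9.5]
    - [0, 0, -9.5]

```text
time: 16.05
tcp_pos: [0.5778, 0.0429, 0.18]
orientation: [3.141, 0.0, 0.469]
force: [-0.3, 0.3, -1.8]
gripper_width: 0.0494
grasp_force: 45.0
```

```bash
python3 - <<'E'
from h import *
grab('side','s5.png')
im=cv2.imread('pics/s5.png')[130:330,160:380]
cv2.imwrite('pics/s5z.png',cv2.resize(im,(660,600)))
plan([.5778,.0438,.18],116.9)
E
```

```text
t 16.1 p [0.5778 0.043  0.1801] ori [180.    0.   26.8] j [-0.06  0.15  1.69 -0.    1.3   1.04] F [ 0.   0.2 -1.4]
 shift mm [ 0.4 -0.7  0.1] y-angle -63.2 turn about tool z deg -0.1
```

View pics/s5z.png

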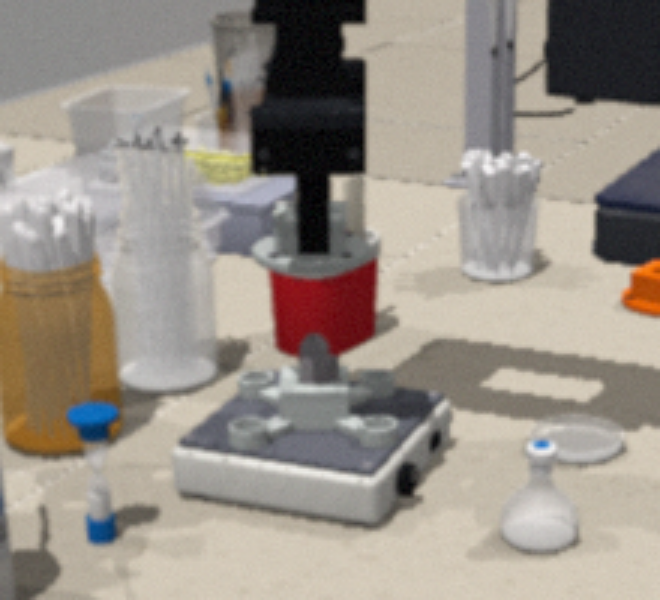

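The rotor sits flat on the deck, and the disc is straight above the post at crop (315,345). The bystanders are untouched. I descend.

>>> jog_arm:
  translation:
    - [0, -0.0007, 0.03]
    - [0, -0.0007, 0.05]
    - [0, -0.0007, 0.06]
    - [0, -0.0007, 0.065]
    - [0, -0.0007, 0.069]
    - [0, -0.0007, 0.073]
    - [0, -0.0007, 0.073]
  dr:
    - [0, 0, 0]
    - [0, 0, 0]
    - [0, 0, 0]
    - [0, 0, 0]
    - [0, 0, 0]
    - [0, 0, 0]
    - [0, 0, 0]

```text
time: 16.98
tcp_pos: [0.578, 0.0441, 0.1072]
orientation: [3.141, -0.001, 0.47]
force: [1.4, -1.3, -3.2]
gripper_width: 0.0497
grasp_force: 45.0
```

>>> jog_arm:
  translation:
    - [0, 0, 0.002]
    - [0, 0, 0.004]
    - [0, 0, 0.006]
    - [0, 0, 0.008]
    - [0, 0, 0.01]
    - [0, 0, 0.01]
  dr:
    - [0, 0, 0]
    - [0, 0, 0]
    - [0, 0, 0]
    - [0, 0, 0]
    - [0, 0, 0]
    - [0, 0, 0]

```text
time: 17.73
tcp_pos: [0.578, 0.0441, 0.097]
orientation: [3.141, -0.0, 0.47]
force: [2.2, -6.1, -0.6]
gripper_width: 0.0499
grasp_force: 45.0
```

>>> jog_arm:
  translation:
    - [0, 0.0004, 0.002]
    - [0, 0.0004, 0.004]
    - [0, 0.0004, 0.006]
    - [0, 0.0004, 0.008]
    - [0, 0.0004, 0.0095]
    - [0, 0.0004, 0.0105]
    - [0, 0.0004, 0.0115]
    - [0, 0.0004, 0.0115]
  dr:
    - [0, 0, 0]
    - [0, 0, 0]
    - [0, 0, 0]
    - [0, 0, 0]
    - [0, 0, 0]
    - [0, 0, 0]
    - [0, 0, 0]
    - [0, 0, 0]

```text
time: 18.73
tcp_pos: [0.578, 0.044, 0.087]
orientation: [3.141, -0.0, 0.47]
force: [-3.8, -5.8, 10.5]
gripper_width: 0.0495
grasp_force: 45.0
```

Contact at exactly z = 0.087, so the disc is home. I release and retreat.

>>> jog_arm:
  translation:
    - [0, 0, -0.001]
    - [0, 0, -0.001]
    - [0, 0, -0.001]
    - [0, 0, -0.001]
    - [0, 0, -0.001]
    - [0, 0, -0.04]
    - [0, 0, -0.09]
    - [0, 0, -0.14]
    - [-0.06, 0, -0.16]
    - [-0.12, 0, -0.16]
    - [-0.16, 0, -0.16]
    - [-0.16, 0, -0.16]
  dr:
    - [0, 0, 0]
    - [0, 0, 0]
    - [0, 0, 0]
    - [0, 0, 0]
    - [0, 0, 0]
    - [0, 0, 0]
    - [0, 0, 0]
    - [0, 0, 0]
    - [0, 0, 0]
    - [0, 0, 0]
    - [0, 0, 0]
    - [0, 0, 0]
  jaw: 1.0

```text
time: 20.23
tcp_pos: [0.4335, -0.029, 0.2457]
orientation: [3.141, -0.0, 0.468]
force: [-0.2, 0.1, -0.3]
gripper_width: 0.0868
grasp_force: 0.0
```

```bash
python3 - <<'E'
from h import *
grab('side','s6.png')
im=cv2.imread('pics/s6.png')[200:330,170:380]
cv2.imwrite('pics/s6z.png',cv2.resize(im,(798,494)))
E
```

```text
(no output)
```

View pics/s6z.png

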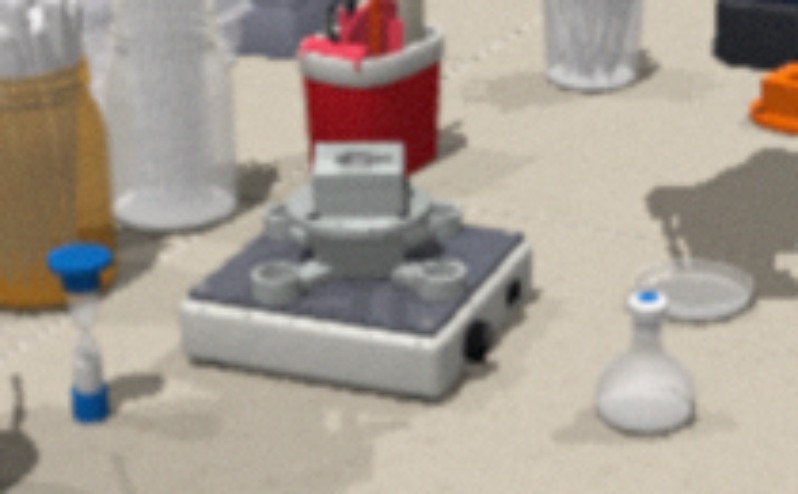

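The disc, at crop (360,200), lies level on the rotor hub, and the rotor is on the deck. The flask (645,370), dish (695,290) and timer (88,330) are in place. I hand in.

```bash
python3 -c "
from rig import arm
print(arm.hand_in())"
```

```text
the job is handed in; nothing more can be done
None
```

The rotor is fully down on the deck and the clamp disc fully down on its hub, both level and released; the flask, watch dish and timer were not touched, and the job was handed in at about 20 s.

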